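# Put the big magnifier back on its rest

### The job

Take the larger of the two hand magnifiers on the manicure table, gripping it across the steel neck at its balance point so that the heavy lens does not drop, and keep it level. Lay it down on the bamboo rest, with the lens centred on the wide saddle and the handle in the notch, lowering it all the way before letting go. Leave the small magnifier where it lies.

Things in the scene. Friction and masses are not known exactly. Their poses are not given: they have to be found in the camera images.
- magnifier: Larger magnifier, about 0.3 kg, lying flat, 231 mm long, 14 mm thick, flat underside: glass lens in a steel ring 82 mm across, steel neck 14 mm wide, 45 mm long, dark wooden handle 18 mm wide, 104 mm long. Origin on the underside below the balance point, which is on the neck 57 mm from the lens centre, 16 mm from the ring. x points to the lens (at first away from the robot, within 20 degrees), z up.
- lens (a point): The centre of the larger magnifier's lens, 7 mm above its underside.
- rest: Bamboo rest, fixed. Origin at table height. Base board 220 x 60 x 8 mm and two cross blocks with flat tops 36 mm up: wide saddle for the lens ring at x = +57 mm (24 mm long, cheeks 104 mm apart), notch for the handle at x = -90 mm (20 mm long, cheeks 38 mm apart). Cheeks end 50 mm up. x points from notch to saddle (away from the robot, within 20 degrees), z up.
- loupe: The smaller magnifier, not to be moved: same shape, lens ring 50 mm in diameter, 145 mm long, 10 mm thick, neck 10 mm and wooden handle 13 mm wide. Origin on the underside of its neck, 40 mm from its lens centre; x points to the lens.
There are look-alikes about, which are no part of the job. Of the things shaped like the rest, the wooden one is meant.

How it is judged:
By the outcome, as a careful person would: the job done as asked, in the order asked, and still so for the second after the job is handed in, with the robot touching nothing.
It also fails if it takes over 43 s, if anything falls off the work surface, if the arm or the gripper's body presses on something with over 40 N, if the wrist force passes 120 N, or if a joint passes its speed limit or range.

### The arm

A 6-joint arm with a two-finger parallel gripper is mounted at the origin on the work surface. World frame = base frame: x ahead of the robot, y to its left, z up, the work surface at z = 0. Lengths are in m, angles in rad, forces in N, time in s.
With the tool pointing down it reaches from about 0.35 to 0.925 m from the base axis. Payload 6.4 kg.
Tool frame: the origin (TCP) lies between the finger pads; the fingertips stand 14 mm ahead of it and the grasp point (between the pads) lies 5 mm behind it; z points along the fingers, y is the line along which they close (so a half turn about z gives the same grasp; the last joint's range is limited). The gripper opens to 94 mm and grips with 3 to 60 N. Pads are 16 mm wide; open, the fingers measure 119 mm over their backs; the gripper's body (75 mm by 177 mm) begins 78 mm behind the grasp point.
Start: joints at [0.935, 0.245, 1.558, -0, 1.339, -0.174], TCP at [0.29, 0.582, 0.219] pointing down, gripper open.
Joint ranges: [-3.13, 3.13], [-1.02, 2.26], [0.13, 2.54], [-0.95, 4.09], [0.21, 2.88], [-2.74, 2.74]. Speed limits (rad/s): [2.57, 2.57, 3.14, 3.14, 3.14, 3.14].

### API

Orientations are given as [roll, pitch, yaw] about the fixed x, y, z axes, in that order (R = Rz(yaw) Ry(pitch) Rx(roll)).
In Python, from rig import r gives the robot as it stands. The module is installed in compiled form; this text tells all that it offers.
- The arm moves only by the tool move_arm, never from a script. Its argument "plan" is a list of rows, each an object with "linear": the shift along the world's x, y, z scaled (see below), a list of three; "turn": the turn, a rotation vector about the world's x, y, z scaled (see below), a list of three; "grip": the closure, from -1 (fully open) to 1 (shut). In form: [{"linear": [dx, dy, dz], "turn": [ax, ay, az], "grip": grip}, ...]. A call has exactly 8 rows; each row is the pose to reach, as a shift and turn from the pose commanded when the call began, turning the shorter way round; what a row does not reach only later rows make up. The controller multiplies each number of a shift by 100 mm and each number of a turn by pi rad. A row lasts 1/12 s, in which the tool goes at most 41.7 mm and 7.16 degrees, less where a joint would pass 70% of its speed; a pose out of reach is approached as far as the arm can. A call with a number of a shift or a turn outside -1 to 1 is refused whole. A call with a gripper value outside its range is refused whole. The fingers move at their own pace and stop on an object; the grip force is fixed at half the most. Time passes only in rows, so rows that repeat a pose let the fingers close, or fill a call up. It gives the time, the measured TCP pose, the force, the opening and the grip force at its end, in the units of the state.
- r.observe(): the state, without advancing time (a new reading comes with each control period).
- r.camera(name): name is "scene" or "top" or "wrist"; returns (picture, depth): 480x640x3 uint8, red, green, blue; 480x640 float32, m along the optical axis (not along the pixel's ray), 0 where there is no reading.
- r.camera_info(name): a dict with "camera_matrix" (3x3 intrinsics, pixels), "R" (3x3) and "t" (3): a world point X has camera coordinates R X + t; the wrist camera has in their place "mount" (4x4, takes a point from camera to tool coordinates, whose origin is the TCP and whose axes are the flange's). Camera axes: x right, y down, z forward; pixel columns grow to the right and rows downward; lengths in m; the calibration is good to about 2 mm. A picture is of the moment at which its call begins: read the wrist's pose just before it. camera_info takes no time and is no camera call.
- r.close_job(): hands the job in; it is judged then, once.
Trained networks look in the newest picture that a camera, given by its name, has taken for a name from the list of things; names that differ only in an ending like _2 or _b are one class to them, and where a whole thing is asked for, a point or a joint stands for the part that bears it (a point fixed in the world has none). Each returns a list of dicts, best first, with "score" (0 to 1); they miss things now and then, are a little off and sometimes report something else, mostly with a low value. They report only what shows in the picture. A call takes as long as a camera call. They do not tell look-alikes from the thing itself.
- r.spot_in(camera, target): "location" ([x, y, z] in m, in world coordinates, good to about 4 mm: the middle of the surface that is visible of it).
- r.masks_of(camera, target): "region" (480x640 bool, what is visible of it).
The state is a dict: "time_s": time; "q": joint angles; "joint_vel": joint speeds; "tau": joint torques, N m; "eef_pos": TCP position; "tcp_rot": TCP orientation; "ft_force": force on the tool from outside, world axes, zero at the start; "torque": the same for the moment, N m; "opening": opening from 0.0 (shut) to 1.0 (fully open); "gripper_force": force on a finger pad.
Only numpy, scipy, OpenCV 4.12 (cv2) and the standard library are available. Lean on these libraries where they do the work, as an engineer would, in place of code of your own. Each camera call takes 0.05 s, during which the arm holds its last target. There are 200 camera calls.

## Working session

There is one attempt and no reset: what is moved stays moved. The work goes in short steps, Python scripts to look and compute and a tool call to move; the robot and the scene stay as the last step left them, time stands still between calls to the robot, and variables do not carry over. Pictures are saved under pics/ and viewed, at most 10 in all, crops included, and the job is handed in when it is done.

Besides the shell and the picture viewer there is one more tool, called after "Call:" as a command line: name --argument value ..., lists and objects as JSON in quotes. move_arm: Moves the arm, as the interface text tells. Its arguments: {"type":"object","properties":{"plan":{"type":"array","items":{"type":"object","properties":{"linear":{"type":"array","items":{"type":"number"}},"turn":{"type":"array","items":{"type":"number"}},"grip":{"type":"number"}}}}},"required":["plan"]}

```bash
mkdir -p pics; cat > h.py <<'E'
from rig import r
import numpy as np, cv2
from scipy.spatial.transform import Rotation as Ro
def save(n,p): cv2.imwrite('pics/'+n,p[:,:,::-1])
def cam(name):
    s=r.observe(); p,d=r.camera(name); i=r.camera_info(name); K=np.array(i['camera_matrix'])
    if name=='wrist':
        M=np.array(i['mount']); T=np.eye(4); T[:3,:3]=Ro.from_euler('xyz',s['tcp_rot']).as_matrix() if len(s['tcp_rot'])==3 else np.array(s['tcp_rot']); T[:3,3]=s['eef_pos']
        W=T@M
    else:
        W=np.eye(4); R=np.array(i['R']); W[:3,:3]=R.T; W[:3,3]=-R.T@np.array(i['t'])
    v,u=np.mgrid[:480,:640]
    P=np.stack([(u-K[0,2])/K[0,0]*d,(v-K[1,2])/K[1,1]*d,d],-1)@W[:3,:3].T+W[:3,3]
    P[d==0]=np.nan
    return p,d,P,K,W
E
python3 - <<'E'
from h import *
np.set_printoptions(precision=4,suppress=True)
s=r.observe(); print(s['time_s'],s['eef_pos'],s['tcp_rot'],s['opening'])
p,d,P,K,W=cam('top'); save('top.png',p); np.savez('top.npz',P=P,p=p)
print(W)
for t in ['magnifier','rest','loupe','lens']:
    for o in r.spot_in('top',t): print(t,o['score'],np.array(o['location']))
    for o in r.masks_of('top',t):
        m=o['region']; v,u=np.nonzero(m); print(' mask',o['score'],u.mean(),v.mean(),m.sum(),np.nanmedian(P[m],0))
E
```

```text
0.0 [0.2893 0.5814 0.2184] [-3.1398 -0.0003  2.6798] 0.9963280474531454
[[ 0.0087 -0.9955  0.0949  0.3564]
 [-1.     -0.0086  0.0013 -0.0539]
 [-0.0005 -0.0949 -0.9955  1.0801]
 [ 0.      0.      0.      1.    ]]
magnifier 0.79 [0.6283 0.2679 0.0141]
 mask 0.57 172.97401191120736 161.51651326475366 1847 [0.6283 0.2688 0.0118]
rest 0.85 [0.582  0.0146 0.007 ]
rest 0.82 [ 0.2432 -0.4123  0.0111]
 mask 0.73 290.4899971006089 178.53667729776748 3449 [0.5768 0.0113 0.009 ]
 mask 0.62 494.8663631494376 339.54525977504017 3734 [ 0.2413 -0.4118  0.0087]
 mask 0.59 422.35283687943263 180.7322695035461 564 [ 0.5826 -0.2704  0.0089]
loupe 0.76 [ 0.581  -0.2687  0.0097]
loupe 0.52 [0.5805 0.0151 0.0071]
 mask 0.94 422.57142857142856 183.13690476190476 672 [ 0.5783 -0.2711  0.0087]
lens 0.79 [0.6302 0.2686 0.0147]
 mask 0.92 173.08188153310104 160.70789779326364 1722 [0.6294 0.2684 0.0121]
```

View pics/top.png

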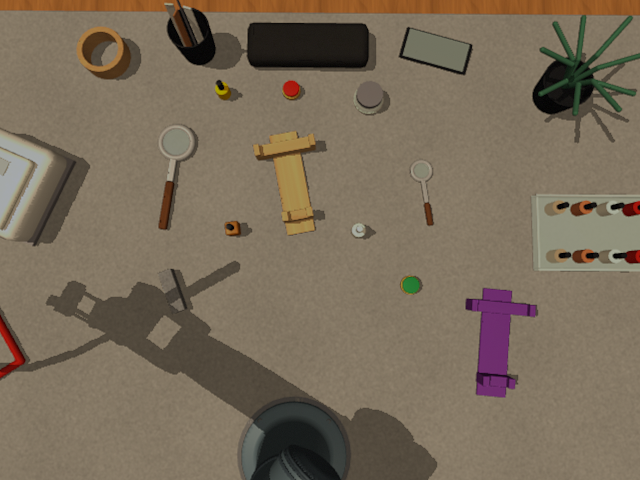

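The top picture shows these candidates:
- **Magnifiers:** a larger one with its lens at (177,141) and handle end at (164,228), and a smaller one at (422,172) to (430,222).
- **Rests:** a bamboo one at (290,182) and a purple look-alike at (493,342).

I choose the larger magnifier and the bamboo rest, then check both in a close crop and measure them.

```bash
python3 - <<'E'
from h import *
np.set_printoptions(precision=4,suppress=True)
z=np.load('top.npz');P=z['P'];p=z['p']
save('crop.png',cv2.resize(p[110:250,140:340],None,fx=4,fy=4,interpolation=cv2.INTER_CUBIC)[:560])
print('table z',np.nanmedian(P[230:260,60:160,2]), 'nan',np.isnan(P[...,0]).sum())
def box(n,u0,u1,v0,v1,lo,hi):
    Q=P[v0:v1,u0:u1].reshape(-1,3); Q=Q[(Q[:,2]>lo)&(Q[:,2]<hi)]
    (c,s,a)=cv2.minAreaRect((Q[:,:2]*1000).astype(np.float32)); print(n,len(Q),np.array(c),s,a,np.median(Q[:,2]))
    return Q
Q=box('mag',145,205,115,240,.006,.03)
far=Q[Q[:,0]>.60]; c,rad=cv2.minEnclosingCircle((far[:,:2]*1000).astype(np.float32)); print(c,rad)
nr=Q[(Q[:,0]<.54)]; print('handle centroid',nr.mean(0))
A=np.array(c)/1000; dv=A-nr.mean(0)[:2]; print('yaw',np.degrees(np.arctan2(dv[1],dv[0])))
print('loupe');box('loupe',400,445,150,235,.005,.03)
box('restall',245,325,120,240,.004,.06); 
box('saddleblk',245,325,120,175,.03,.06);box('notchblk',265,325,195,240,.03,.06);box('base',265,325,120,240,.004,.015)
box('s_cheek',245,325,120,175,.044,.06);box('n_cheek',265,325,195,240,.044,.06)
E
```

```text
table z -0.0004574438559250549 nan 1241
mag 1682 [577.3444 282.0008] (80.42639923095703, 227.45565795898438) 72.76937866210938 0.012132776868153727
(644.4718627929688, 262.7439880371094) 44.156734466552734
handle centroid [0.4993 0.2783 0.0128]
yaw -6.132467407969371
loupe
loupe 642 [ 548.284  -260.5776] (162.12171936035156, 76.36102294921875) 3.8148422241210938 0.00886672641008246
restall 3397 [569.3106  25.0474] (254.3743133544922, 171.1548309326172) 1.7487101554870605 0.009113824079372224
saddleblk 734 [633.9092  26.2751] (25.11016273498535, 127.71817016601562) 11.55047607421875 0.036077985655461275
notchblk 314 [490.0411  -2.7088] (20.352170944213867, 63.12511444091797) 11.016266822814941 0.03722907191251745
base 2163 [569.8386   4.9944] (256.37841796875, 126.5995864868164) 0.4629206955432892 0.0076398798325503225
s_cheek 135 [633.8825  26.2747] (24.358205795288086, 127.65035247802734) 11.302486419677734 0.04933152359884008
n_cheek 124 [490.2947  -2.6618] (20.199390411376953, 63.06887435913086) 11.70150089263916 0.049726556602394556
```

View pics/crop.png

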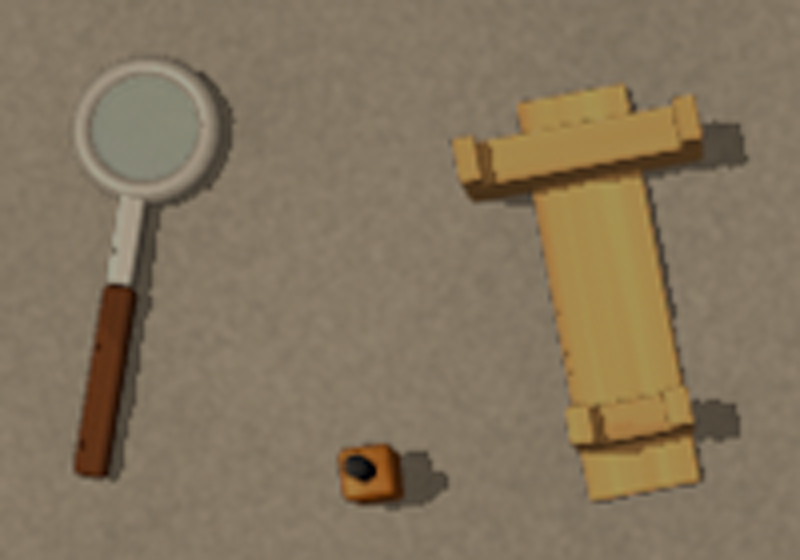

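The crop confirms the choice: steel ring, white neck and brown handle on the left, and the bamboo rest on the right. The wide saddle is at the top, (580,150), and the notch at the bottom, (630,415). Next I check the surroundings of the arm in the scene view.

```bash
python3 - <<'E'
from h import *
np.set_printoptions(precision=4,suppress=True)
p,d,P,K,W=cam('scene'); save('scene.png',p)
Pt=np.load('top.npz')['P']
for n,(u,v) in dict(box=(20,190),boxedge=(60,170),red=(10,350),cup=(190,40),black=(300,45)).items(): print(n,Pt[v,u])
X=Pt[115:240,145:205].reshape(-1,3); Q=X[(X[:,2]>.006)&(X[:,2]<.03)]
from scipy.optimize import least_squares
ang=None
def f(q):
    c=np.cos(q[2]);s=np.sin(q[2]); l=(Q[:,:2]-q[:2])@np.array([[c,-s],[s,c]])
    return l
# axis from handle pixels, lens from far half circle
H=Q[Q[:,0]<.57]; vx,vy,x0,y0=cv2.fitLine(H[:,:2].astype(np.float32),cv2.DIST_HUBER,0,1e-4,1e-4).ravel(); 
if vx<0: vx,vy=-vx,-vy
l=np.array([vx,vy]); t=(Q[:,:2])@l; print('yaw',np.degrees(np.arctan2(vy,vx)),'len',np.ptp(t))
base=np.array([x0,y0]); s=(Q[:,:2]-base)@l; print('lens from far end',base+l*(s.max()-.041),'from near end',base+l*(s.min()+.190))
E
```

```text
box [0.526  0.5372 0.0958]
boxedge [0.5788 0.4914 0.0379]
red [0.2066 0.5855 0.0136]
cup [0.8802 0.2399 0.0023]
black [ 0.8485 -0.0052  0.0491]
yaw -6.9106975 len 0.23008780934146417
lens from far end [0.6472 0.2605] from near end [0.6481 0.2604]
```

View pics/scene.png

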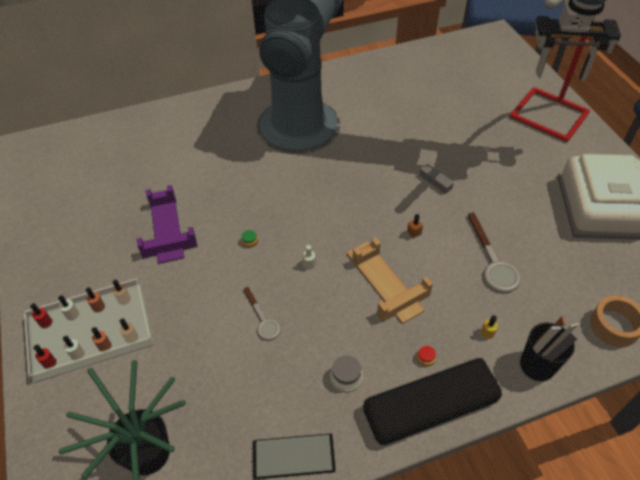

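The scene view shows the gripper at the upper right (578,40) above a red stand with an upright at (572,75). The bench is clear between the gripper and the magnifier at (500,275). I check the red upright before moving.

```bash
python3 - <<'E'
from h import *
np.set_printoptions(precision=3,suppress=True)
p,d,P,K,W=cam('scene')
h=cv2.cvtColor(p,cv2.COLOR_RGB2HSV); m=((h[...,0]<8)|(h[...,0]>172))&(h[...,1]>150)&(h[...,2]>80); m[150:]=0;m[:,:500]=0
Q=P[m]; Q=Q[~np.isnan(Q[:,0])]
for z in np.arange(0,.5,.04):
    k=Q[(Q[:,2]>=z)&(Q[:,2]<z+.04)]
    if len(k): print(round(z,2),len(k),k.min(0),k.max(0))
G=P[0:90,530:625].reshape(-1,3); G=G[(G[:,2]>.19)&(G[:,2]<.5)]; print(G.min(0),G.max(0))
p,d,P,K,W=cam('wrist'); save('w0.png',p)
E
```

```text
0.0 740 [0.11  0.557 0.001] [0.332 0.775 0.025]
0.04 1 [0.184 0.733 0.078] [0.184 0.733 0.078]
0.08 1 [0.189 0.728 0.118] [0.189 0.728 0.118]
0.16 1 [0.187 0.729 0.182] [0.187 0.729 0.182]
0.2 1 [0.188 0.726 0.214] [0.188 0.726 0.214]
[0.171 0.377 0.191] [0.407 0.731 0.5  ]
```

View pics/w0.png

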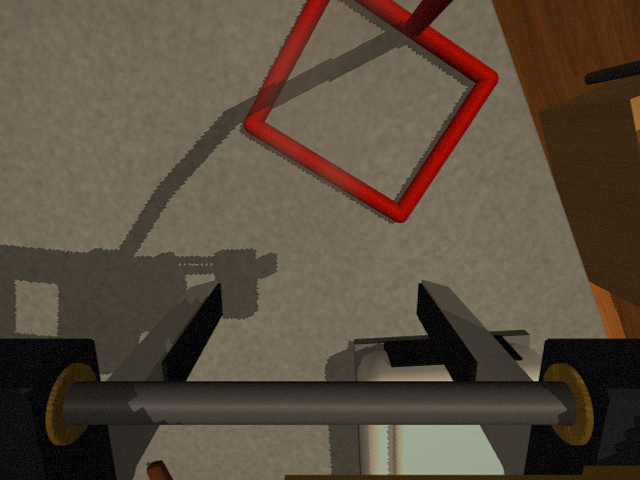

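The wrist view shows the red stand's base at (370,110). Its upright rises at (430,15), and the shadow of a bent boom reaches (130,250). I estimate the boom's height from the shadow.

```bash
python3 - <<'E'
from h import *
np.set_printoptions(precision=3,suppress=True)
p,d,P,K,W=cam('wrist')
for n,(u,v) in dict(base=(405,35),bend=(232,112),boom=(185,165),boom2=(135,235),frame1=(250,125),frame2=(400,215)).items(): print(n,P[v,u])
Pt=np.load('top.npz')['P']; print('grip shadow',Pt[303,185],Pt[275,170],'tip',Pt[265,235], Pt[300,60],Pt[330,160])
M=(Pt[...,2]>.1); v,u=np.nonzero(M)
n,l,st,c=cv2.connectedComponentsWithStats(M.astype(np.uint8))
for i in range(1,n):
    if st[i,4]>15: k=Pt[l==i]; print(st[i],k.min(0),k.max(0))
E
```

```text
base [ 0.179  0.721 -0.001]
bend [ 0.167  0.554 -0.001]
boom [0.189 0.491 0.001]
boom2 [0.225 0.41  0.   ]
frame1 [0.186 0.565 0.016]
frame2 [0.319 0.652 0.016]
grip shadow [0.305 0.232 0.001] [0.363 0.259 0.022] tip [0.386 0.128 0.002] [ 0.309  0.495 -0.   ] [0.249 0.282 0.001]
[164   0  36  39 555] [0.836 0.195 0.1  ] [0.895 0.256 0.173]
[ 538   15  102  101 2596] [ 0.66  -0.643  0.1  ] [ 0.863 -0.445  0.198]
[  0 150  26  38 327] [0.53  0.527 0.1  ] [0.604 0.578 0.107]
[  3 190  13  13  32] [0.501 0.544 0.1  ] [0.525 0.567 0.105]
[  1 201   7   6  16] [0.493 0.557 0.1  ] [0.503 0.569 0.102]
[ 250  436   90   44 2710] [ 0.012 -0.084  0.1  ] [0.1   0.065 0.331]
```

The boom is behind the arm, on the rod side, so moving clockwise away from it is safe. Targets: lens (0.6476,0.2605), yaw −6.9°, balance point ≈(0.591,0.267).

Call:
move_arm --plan '[{"linear": [0.2,-0.1,0],"turn": [0,0,0],"grip": -1},{"linear": [0.45,-0.25,0],"turn": [0,0,0.03],"grip": -1},{"linear": [0.7,-0.4,0],"turn": [0,0,0.06],"grip": -1},{"linear": [1.0,-0.6,0],"turn": [0,0,0.09],"grip": -1},{"linear": [1.0,-0.8,0],"turn": [0,0,0.109],"grip": -1},{"linear": [1.0,-1.0,0],"turn": [0,0,0.109],"grip": -1},{"linear": [1.0,-1.0,0],"turn": [0,0,0.109],"grip": -1},{"linear": [1.0,-1.0,0],"turn": [0,0,0.109],"grip": -1}]'

```text
time_s: 1.32
eef_pos: [0.3899, 0.4816, 0.2197]
tcp_rot: [3.141, 0.0, 3.021]
ft_force: [-0.5, 0.6, 0.3]
opening: 1.0
gripper_force: 0.0
```

Call:
move_arm --plan '[{"linear": [0.3,-0.3,0],"turn": [0,0,0],"grip": -1},{"linear": [0.6,-0.6,0],"turn": [0,0,0],"grip": -1},{"linear": [0.8,-0.8,0],"turn": [0,0,0],"grip": -1},{"linear": [1.0,-1.0,0],"turn": [0,0,0],"grip": -1},{"linear": [1.0,-1.0,0],"turn": [0,0,0],"grip": -1},{"linear": [1.0,-1.0,0],"turn": [0,0,0],"grip": -1},{"linear": [1.0,-1.0,0],"turn": [0,0,0],"grip": -1},{"linear": [1.0,-1.0,0],"turn": [0,0,0],"grip": -1}]'

```text
time_s: 1.98
eef_pos: [0.4887, 0.3833, 0.2195]
tcp_rot: [3.141, -0.0, 3.024]
ft_force: [0.6, 1.0, 0.1]
opening: 1.001
gripper_force: 0.0
```

Call:
move_arm --plan '[{"linear": [0.25,-0.3,0],"turn": [0,0,0],"grip": -1},{"linear": [0.5,-0.6,0],"turn": [0,0,0],"grip": -1},{"linear": [0.6,-0.8,0],"turn": [0,0,0],"grip": -1},{"linear": [0.7,-1.0,0],"turn": [0,0,0],"grip": -1},{"linear": [0.7,-1.0,0],"turn": [0,0,0],"grip": -1},{"linear": [0.7,-1.0,0],"turn": [0,0,0],"grip": -1},{"linear": [0.7,-1.0,0],"turn": [0,0,0],"grip": -1},{"linear": [0.7,-1.0,0],"turn": [0,0,0],"grip": -1}]'

```text
time_s: 2.65
eef_pos: [0.5588, 0.2834, 0.2194]
tcp_rot: [3.141, -0.0, 3.024]
ft_force: [-0.0, 0.8, 0.8]
opening: 0.999
gripper_force: 0.0
```

```bash
python3 - <<'E'
from h import *
np.set_printoptions(precision=4,suppress=True)
p,d,P,K,W=cam('wrist'); save('w1.png',p)
np.savez('w1.npz',P=P,p=p)
X=P.reshape(-1,3); k=(X[:,2]>.005)&(X[:,2]<.025)&(X[:,1]>.2)&(X[:,1]<.33)&(X[:,0]>.42); Q=X[k]; print(len(Q),Q.min(0),Q.max(0))
H=Q[Q[:,0]<.55]; vx,vy,x0,y0=cv2.fitLine(H[:,:2].astype(np.float32),cv2.DIST_HUBER,0,1e-4,1e-4).ravel()
if vx<0: vx,vy=-vx,-vy
l=np.array([vx,vy]);b=np.array([x0,y0]);s=(Q[:,:2]-b)@l
print('yaw',np.degrees(np.arctan2(vy,vx)),'near end',b+l*s.min(),'origin',b+l*(s.min()+.133),'lens',b+l*(s.min()+.190))
E
```

```text
8203 [0.4606 0.2001 0.005 ] [0.8559 0.3016 0.025 ]
yaw -7.685144 near end [0.4614 0.2853] origin [0.5932 0.2676] lens [0.6497 0.2599]
```

View pics/w1.png

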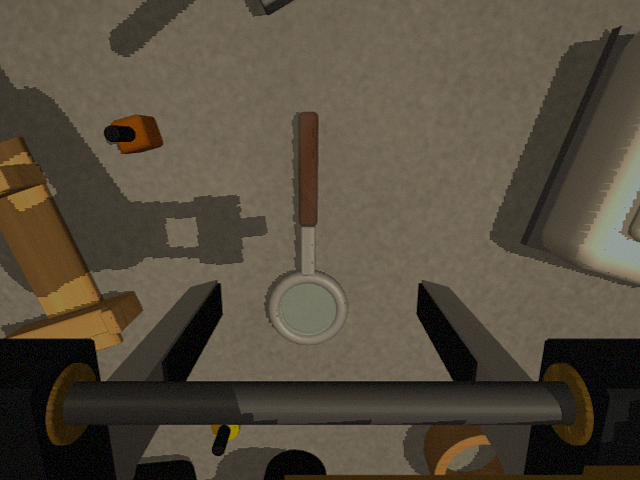

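The wrist view shows the whole magnifier: lens at (308,308), neck (307,250), handle end (308,115), nearly aligned with the fingers. I refine using the ring.

```bash
python3 - <<'E'
from h import *
np.set_printoptions(precision=4,suppress=True)
z=np.load('w1.npz');P=z['P']
Q=P[100:350,255:360].reshape(-1,3); Q=Q[(Q[:,2]>.009)&(Q[:,2]<.02)]
R=Q[Q[:,0]>.615]; print(cv2.fitEllipse(cv2.convexHull((R[:,:2]*1000).astype(np.float32))))
N=Q[(Q[:,0]>.57)&(Q[:,0]<.60)]; Hn=Q[Q[:,0]<.56]
for A in (N,Hn): print(len(A),A.mean(0),(np.ptp(A,axis=0)))
a=Hn.mean(0)[:2]; b=N.mean(0)[:2]; print(np.degrees(np.arctan2(*(b-a)[::-1])))
print(r.observe()['eef_pos'],r.observe()['tcp_rot'])
E
```

```text
((649.1607666015625, 261.0690612792969), (78.5465316772461, 81.4443130493164), 175.88417053222656)
451 [0.585  0.2692 0.0143] [0.0298 0.0172 0.0048]
2115 [0.5091 0.2789 0.0139] [0.0993 0.0295 0.0073]
-7.253980554139833
[0.5588 0.2833 0.2195] [ 3.1414 -0.0001  3.0243]
```

Call:
move_arm --plan '[{"linear": [0.15,-0.08,-0.2],"turn": [0,0,-0.003],"grip": -1},{"linear": [0.33,-0.155,-0.5],"turn": [0,0,-0.003],"grip": -1},{"linear": [0.33,-0.155,-0.8],"turn": [0,0,-0.003],"grip": -1},{"linear": [0.33,-0.155,-1.0],"turn": [0,0,-0.003],"grip": -1},{"linear": [0.33,-0.155,-1.0],"turn": [0,0,-0.003],"grip": -1},{"linear": [0.33,-0.155,-1.0],"turn": [0,0,-0.003],"grip": -1},{"linear": [0.33,-0.155,-1.0],"turn": [0,0,-0.003],"grip": -1},{"linear": [0.33,-0.155,-1.0],"turn": [0,0,-0.003],"grip": -1}]'

```text
time_s: 3.37
eef_pos: [0.5938, 0.2673, 0.1221]
tcp_rot: [3.14, 0.004, 3.014]
ft_force: [0.2, -0.2, 0.6]
opening: 0.995
gripper_force: 0.0
```

Call:
move_arm --plan '[{"linear": [0,0,-0.2],"turn": [0,0,0],"grip": -1},{"linear": [0,0,-0.4],"turn": [0,0,0],"grip": -1},{"linear": [0,0,-0.6],"turn": [0,0,0],"grip": -1},{"linear": [0,0,-0.75],"turn": [0,0,0],"grip": -1},{"linear": [0,0,-0.85],"turn": [0,0,0],"grip": -1},{"linear": [0,0,-0.9],"turn": [0,0,0],"grip": -1},{"linear": [0,0,-0.9],"turn": [0,0,0],"grip": -1},{"linear": [0,0,-0.9],"turn": [0,0,0],"grip": -1}]'

```text
time_s: 4.03
eef_pos: [0.5933, 0.2666, 0.0304]
tcp_rot: [3.141, 0.001, 3.013]
ft_force: [0.3, -0.0, -0.9]
opening: 1.0
gripper_force: 0.0
```

Call:
move_arm --plan '[{"linear": [-0.01,0.01,-0.06],"turn": [0,0,0],"grip": -1},{"linear": [-0.01,0.01,-0.13],"turn": [0,0,0],"grip": -1},{"linear": [-0.01,0.01,-0.13],"turn": [0,0,0],"grip": -1},{"linear": [-0.01,0.01,-0.13],"turn": [0,0,0],"grip": 0},{"linear": [-0.01,0.01,-0.13],"turn": [0,0,0],"grip": 0.5},{"linear": [-0.01,0.01,-0.13],"turn": [0,0,0],"grip": 1},{"linear": [-0.01,0.01,-0.13],"turn": [0,0,0],"grip": 1},{"linear": [-0.01,0.01,-0.13],"turn": [0,0,0],"grip": 1}]'

```text
time_s: 4.7
eef_pos: [0.5918, 0.2675, 0.0167]
tcp_rot: [3.141, 0.0, 3.013]
ft_force: [-0.5, -1.0, 0.7]
opening: 0.684
gripper_force: 0.0
```

Call:
move_arm --plan '[{"linear": [0,0,0],"turn": [0,0,0],"grip": 1},{"linear": [0,0,0],"turn": [0,0,0],"grip": 1},{"linear": [0,0,0],"turn": [0,0,0],"grip": 1},{"linear": [0,0,0],"turn": [0,0,0],"grip": 1},{"linear": [0,0,0],"turn": [0,0,0],"grip": 1},{"linear": [0,0,0],"turn": [0,0,0],"grip": 1},{"linear": [0,0,0],"turn": [0,0,0],"grip": 1},{"linear": [0,0,0],"turn": [0,0,0],"grip": 1}]'

```text
time_s: 5.37
eef_pos: [0.5916, 0.2675, 0.0164]
tcp_rot: [3.141, 0.0, 3.013]
ft_force: [-0.1, 1.0, -1.1]
opening: 0.144
gripper_force: 30.0
```

Gripped: the opening of 0.144 is about 14 mm, the neck width. I lift it gently.

Call:
move_arm --plan '[{"linear": [0,0,0.04],"turn": [0,0,0],"grip": 1},{"linear": [0,0,0.12],"turn": [0,0,0],"grip": 1},{"linear": [0,0,0.25],"turn": [0,0,0],"grip": 1},{"linear": [0,0,0.4],"turn": [0,0,0],"grip": 1},{"linear": [0,0,0.55],"turn": [0,0,0],"grip": 1},{"linear": [0,0,0.7],"turn": [0,0,0],"grip": 1},{"linear": [0,0,0.8],"turn": [0,0,0],"grip": 1},{"linear": [0,0,0.8],"turn": [0,0,0],"grip": 1}]'

```text
time_s: 6.03
eef_pos: [0.5938, 0.268, 0.1007]
tcp_rot: [3.139, 0.006, 3.013]
ft_force: [0.4, 0.2, -2.6]
opening: 0.146
gripper_force: 30.0
```

```bash
cat > m.py <<'E'
from h import *
np.set_printoptions(precision=4,suppress=True)
s=r.observe(); p,d,P,K,W=cam('wrist')
T=np.array(s['eef_pos']); R=Ro.from_euler('xyz',s['tcp_rot']).as_matrix()
L=(P-T)@R   # tool coords
h=cv2.cvtColor(p,cv2.COLOR_RGB2HSV)
k=(L[...,2]>-.015)&(L[...,2]<.04)&(abs(L[...,1])<.05)&(abs(L[...,0])>.015)
k[:, :]&=True
Q=L[k]
print(T,s['tcp_rot'],s['ft_force'],s['torque'])
for a,b,n in ((.02,.14,'handle+x'),(-.11,-.02,'lens -x')):
    A=Q[(Q[:,0]>a)&(Q[:,0]<b)]
    if len(A)>20: 
        c=np.polyfit(A[:,0],A[:,2],1); print(n,len(A),'x',A[:,0].min(),A[:,0].max(),'y',A[:,1].min(),A[:,1].max(),'mean',A.mean(0),'pitch deg',np.degrees(c[0]))
A=Q[(Q[:,0]>.035)&(Q[:,0]<.14)&(abs(Q[:,1])<.03)]; c=np.polyfit(A[:,0],A[:,1],1); print('axis y=',c)
import sys; save(sys.argv[1],p)
E
python3 m.py w2.png
```

```text
[0.5938 0.268  0.1007] [3.1392 0.006  3.0128] [ 0.4497  0.2289 -2.5956] [ 0.0394 -0.0211  0.0399]
handle+x 11344 x 0.020005059698484588 0.12515333791511452 y -0.008997741690442543 0.00911906860916248 mean [0.0774 0.0001 0.0026] pitch deg 0.030015347772736335
lens -x 4184 x -0.09460205664212638 -0.020002058129360737 y -0.016230839677134026 0.016362055429236983 mean [-0.0649  0.0001  0.0039] pitch deg -0.12926375405383214
axis y= [-0.0003  0.0001]
```

View pics/w2.png

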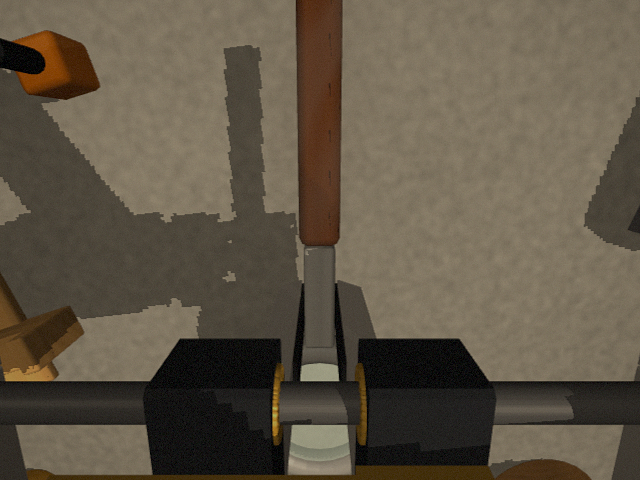

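The magnifier hangs level (pitch about 0°) and is centred in the pads, with its handle at (320,120). I carry it to above the rest.

Call:
move_arm --plan '[{"linear": [0,-0.05,0.1],"turn": [0,0,0],"grip": 1},{"linear": [0,-0.15,0.2],"turn": [0,0,0.005],"grip": 1},{"linear": [0,-0.28,0.3],"turn": [0,0,0.01],"grip": 1},{"linear": [0,-0.42,0.3],"turn": [0,0,0.015],"grip": 1},{"linear": [0,-0.56,0.3],"turn": [0,0,0.02],"grip": 1},{"linear": [0,-0.7,0.3],"turn": [0,0,0.025],"grip": 1},{"linear": [0,-0.84,0.3],"turn": [0,0,0.03],"grip": 1},{"linear": [0,-0.98,0.3],"turn": [0,0,0.035],"grip": 1}]'

```text
time_s: 6.75
eef_pos: [0.5908, 0.1683, 0.1258]
tcp_rot: [-3.141, -0.002, 3.123]
ft_force: [-0.0, 0.1, -2.6]
opening: 0.145
gripper_force: 30.0
```

Call:
move_arm --plan '[{"linear": [-0.02,-0.14,0],"turn": [0,0,0.01],"grip": 1},{"linear": [-0.04,-0.28,0],"turn": [0,0,0.02],"grip": 1},{"linear": [-0.06,-0.42,0],"turn": [0,0,0.03],"grip": 1},{"linear": [-0.08,-0.56,0],"turn": [0,0,0.04],"grip": 1},{"linear": [-0.1,-0.68,0],"turn": [0,0,0.05],"grip": 1},{"linear": [-0.12,-0.78,0],"turn": [0,0,0.06],"grip": 1},{"linear": [-0.13,-0.84,0],"turn": [0,0,0.0695],"grip": 1},{"linear": [-0.13,-0.84,0],"turn": [0,0,0.0695],"grip": 1}]'

```text
time_s: 7.42
eef_pos: [0.5778, 0.0841, 0.1259]
tcp_rot: [3.142, -0.002, -2.943]
ft_force: [0.9, -0.6, -3.0]
opening: 0.148
gripper_force: 30.0
```

Call:
move_arm --plan '[{"linear": [0,-0.1,0],"turn": [0,0,0],"grip": 1},{"linear": [0,-0.2,0],"turn": [0,0,0],"grip": 1},{"linear": [0,-0.3,0],"turn": [0,0,0],"grip": 1},{"linear": [0,-0.4,0],"turn": [0,0,0],"grip": 1},{"linear": [0,-0.5,0],"turn": [0,0,0],"grip": 1},{"linear": [0,-0.6,0],"turn": [0,0,0],"grip": 1},{"linear": [0,-0.7,0],"turn": [0,0,0],"grip": 1},{"linear": [0,-0.7,0],"turn": [0,0,0],"grip": 1}]'

```text
time_s: 8.08
eef_pos: [0.5787, 0.0135, 0.1265]
tcp_rot: [-3.141, 0.0, -2.944]
ft_force: [-0.1, 1.0, -2.0]
opening: 0.144
gripper_force: 30.0
```

```bash
python3 m.py w3.png; python3 - <<'E'
from h import *
np.set_printoptions(precision=4,suppress=True)
s=r.observe(); p,d,P,K,W=cam('wrist'); T=np.array(s['eef_pos']); R=Ro.from_euler('xyz',s['tcp_rot']).as_matrix(); L=(P-T)@R
h=cv2.cvtColor(p,cv2.COLOR_RGB2HSV)
k=(abs(L[...,2]-.003)<.008)&(abs(L[...,1])<.005)&(L[...,0]>.015)
v,u=np.nonzero(k)
for x in np.arange(.018,.045,.002):
    m=k&(abs(L[...,0]-x)<.001)
    if m.any(): print(round(x,3),h[m].mean(0))
for n,a,b in (('cheek',.044,.056),('block',.033,.0395),('base',.005,.011)):
    m=(P[...,2]>a)&(P[...,2]<b)&(abs(P[...,1])<.12)&(P[...,0]>.42)&(P[...,0]<.68)&(h[...,1]>90)
    nn,l,st,c=cv2.connectedComponentsWithStats(m.astype(np.uint8))
    for i in range(1,nn):
        if st[i,4]>60: Q=P[l==i]; print(n,st[i],Q.mean(0),cv2.minAreaRect((Q[:,:2]*1000).astype(np.float32)))
E
```

```text
[0.5787 0.0135 0.1265] [-3.141   0.0001 -2.944 ] [-0.086   0.9727 -2.0362] [ 0.0353  0.0242 -0.0056]
handle+x 11347 x 0.02000728906920111 0.12523952267467023 y -0.009096674804107991 0.00904260819580402 mean [0.0774 0.     0.0025] pitch deg -0.022415829005901562
lens -x 4174 x -0.09406558302173122 -0.020001082579524113 y -0.016338125863149915 0.016371609310657884 mean [-0.0649  0.      0.004 ] pitch deg -0.1547842833222405
axis y= [-0.0005  0.0001]
0.018 [18.7245 53.051  93.4796]
0.02 [19.0816 53.8469 94.0102]
0.022 [18.8812 54.7129 94.2475]
0.024 [18.8431 54.7353 94.7843]
0.026 [18.8077 56.5769 95.3654]
0.028 [18.4206 82.3968 77.4444]
0.03 [ 14.2025 167.8861  50.5443]
0.032 [ 14.0851 169.3404  59.0319]
0.034 [ 13.7619 166.5238  60.9429]
0.036 [ 14.3673 165.0918  62.1122]
0.038 [ 14.4537 164.4167  63.6481]
0.04 [ 14.6818 162.6545  64.6818]
0.042 [ 14.6733 164.0693  69.1485]
0.044 [ 14.2906 164.3333  71.3333]
cheek [265  94  24  37 827] [ 0.4964 -0.0271  0.05  ] ((496.4601135253906, -27.481765747070312), (19.859712600708008, 13.168700218200684), 11.483562469482422)
cheek [353  94  24  
[... 1449 characters left out ...]
408203), (15.736872673034668, 1.8943947553634644), 0.22014492750167847)
base [ 277  132   28  154 3157] [ 0.559  -0.0117  0.0084] ((560.6293334960938, -10.098201751708984), (111.71204376220703, 18.203601837158203), 11.289424896240234)
base [ 335  132   29  154 3422] [0.55   0.0312 0.0083] ((552.2708129882812, 30.454299926757812), (111.22173309326172, 19.03282356262207), 11.072578430175781)
base [365 299  38   5 112] [0.6144 0.0713 0.0079] ((614.2750854492188, 71.41768646240234), (1.2636955976486206, 27.909854888916016), 11.300951957702637)
base [237 300  38   4 104] [ 0.6334 -0.0242  0.008 ] ((633.4646606445312, -24.54199981689453), (1.2503161430358887, 27.7034854888916), 11.620387077331543)
```

View pics/w3.png

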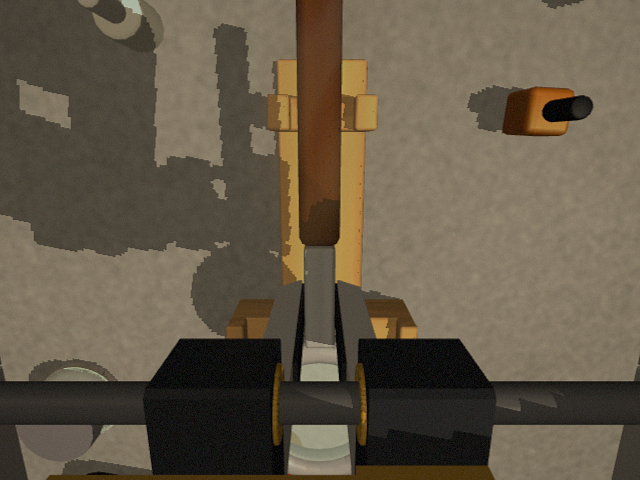

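The wrist view shows the held magnifier over the rest, with the handle at (320,110) between the notch cheeks at (277,112) and (365,112). The rest origin comes out at ≈(0.5797,0.0151), yaw 11.35°, and the neck/handle junction is at 28.7 mm (expected 29). I correct by about 1 to 2 mm and lower partway.

Call:
move_arm --plan '[{"linear": [0.01,0.015,-0.05],"turn": [0,0,0],"grip": 1},{"linear": [0.01,0.015,-0.15],"turn": [0,0,0],"grip": 1},{"linear": [0.01,0.015,-0.27],"turn": [0,0,0],"grip": 1},{"linear": [0.01,0.015,-0.39],"turn": [0,0,0],"grip": 1},{"linear": [0.01,0.015,-0.48],"turn": [0,0,0],"grip": 1},{"linear": [0.01,0.015,-0.53],"turn": [0,0,0],"grip": 1},{"linear": [0.01,0.015,-0.53],"turn": [0,0,0],"grip": 1},{"linear": [0.01,0.015,-0.53],"turn": [0,0,0],"grip": 1}]'

```text
time_s: 8.85
eef_pos: [0.5795, 0.017, 0.073]
tcp_rot: [3.141, -0.001, -2.942]
ft_force: [-0.3, 0.2, -2.8]
opening: 0.144
gripper_force: 30.0
```

```bash
python3 - <<'E'
from h import *
for _ in range(2):
    p,d,P,K,W=cam('wrist'); s=r.observe(); print(s['eef_pos'],s['tcp_rot'],s['ft_force'])
R=Ro.from_euler('xyz',s['tcp_rot']).as_matrix()
h=cv2.cvtColor(p,cv2.COLOR_RGB2HSV); T=np.array(s['eef_pos']); L=(P-T)@R
for n,a,b in (('cheek',.044,.0535),):
    m=(P[...,2]>a)&(P[...,2]<b)&(abs(P[...,1])<.12)&(P[...,0]>.42)&(P[...,0]<.68)&(h[...,1]>90)&(abs(L[...,1])>.012)
    nn,l,st,c=cv2.connectedComponentsWithStats(m.astype(np.uint8))
    for i in range(1,nn):
        if st[i,4]>60: Q=L[l==i]; print(n,st[i],Q.mean(0),Q.min(0),Q.max(0))
H=L[(abs(L[...,1])<.012)&(L[...,0]>.04)&(abs(L[...,2]-.003)<.006)]; print('handle',H.mean(0),H.min(0),H.max(0))
E
```

```text
[0.57994061 0.01687469 0.07367189] [-3.14139634e+00  4.76873832e-04 -2.94206467e+00] [ 0.72756832  0.96819817 -1.72743367]
[0.58018942 0.01682946 0.07405331] [-3.14113192e+00  1.15732138e-03 -2.94206819e+00] [ 0.99073761  0.56301555 -2.32688768]
cheek [ 245   77   31   47 1373] [ 0.09095267 -0.02634253  0.02391036] [ 0.08116398 -0.03334257  0.02139288] [ 0.10080311 -0.02010504  0.0297625 ]
cheek [ 357   77   31   48 1378] [0.09074281 0.02379576 0.02401308] [0.08077295 0.0175743  0.02173601] [0.10082295 0.03070774 0.0298907 ]
handle [0.08514705 0.00010423 0.00284337] [ 0.0400069  -0.00898922 -0.0003106 ] [0.12571788 0.00916735 0.00797437]
```

Notch centre is 1.3 mm off sideways, so I correct that and lower all the way.

Call:
move_arm --plan '[{"linear": [-0.006,-0.014,-0.03],"turn": [0,0,0],"grip": 1},{"linear": [-0.006,-0.014,-0.08],"turn": [0,0,0],"grip": 1},{"linear": [-0.006,-0.014,-0.13],"turn": [0,0,0],"grip": 1},{"linear": [-0.006,-0.014,-0.16],"turn": [0,0,0],"grip": 1},{"linear": [-0.006,-0.014,-0.18],"turn": [0,0,0],"grip": 1},{"linear": [-0.006,-0.014,-0.19],"turn": [0,0,0],"grip": 1},{"linear": [-0.006,-0.014,-0.2],"turn": [0,0,0],"grip": 1},{"linear": [-0.006,-0.014,-0.2],"turn": [0,0,0],"grip": 1}]'

```text
time_s: 9.62
eef_pos: [0.579, 0.0155, 0.0533]
tcp_rot: [3.142, -0.0, -2.942]
ft_force: [-0.8, -1.3, -2.6]
opening: 0.15
gripper_force: 30.0
```

Call:
move_arm --plan '[{"linear": [0,0,-0.003],"turn": [0,0,0],"grip": 1},{"linear": [0,0,-0.006],"turn": [0,0,0],"grip": 1},{"linear": [0,0,-0.006],"turn": [0,0,0],"grip": 1},{"linear": [0,0,-0.006],"turn": [0,0,0],"grip": 1},{"linear": [0,0,-0.006],"turn": [0,0,0],"grip": 1},{"linear": [0,0,-0.006],"turn": [0,0,0],"grip": 1},{"linear": [0,0,-0.006],"turn": [0,0,0],"grip": 1},{"linear": [0,0,-0.006],"turn": [0,0,0],"grip": 1}]'

```text
time_s: 10.28
eef_pos: [0.579, 0.0155, 0.0529]
tcp_rot: [-3.142, 0.0, -2.942]
ft_force: [-0.3, -1.1, -2.7]
opening: 0.14
gripper_force: 30.0
```

Not yet bearing (force still −2.7 N), so I go down in sub-millimetre steps.

Call:
move_arm --plan '[{"linear": [0,0,-0.002],"turn": [0,0,0],"grip": 1},{"linear": [0,0,-0.004],"turn": [0,0,0],"grip": 1},{"linear": [0,0,-0.006],"turn": [0,0,0],"grip": 1},{"linear": [0,0,-0.006],"turn": [0,0,0],"grip": 1},{"linear": [0,0,-0.006],"turn": [0,0,0],"grip": 1},{"linear": [0,0,-0.006],"turn": [0,0,0],"grip": 1},{"linear": [0,0,-0.006],"turn": [0,0,0],"grip": 1},{"linear": [0,0,-0.006],"turn": [0,0,0],"grip": 1}]'

```text
time_s: 10.95
eef_pos: [0.579, 0.0155, 0.0524]
tcp_rot: [-3.142, -0.0, -2.942]
ft_force: [-1.0, -0.3, 1.6]
opening: 0.146
gripper_force: 30.0
```

Contact: the force changed from −2.7 to +1.6 N, so the rest now bears the load. I release.

Call:
move_arm --plan '[{"linear": [0,0,0],"turn": [0,0,0],"grip": 0.6},{"linear": [0,0,0],"turn": [0,0,0],"grip": 0.4},{"linear": [0,0,0],"turn": [0,0,0],"grip": 0.2},{"linear": [0,0,0],"turn": [0,0,0],"grip": 0},{"linear": [0,0,0],"turn": [0,0,0],"grip": 0},{"linear": [0,0,0],"turn": [0,0,0],"grip": 0},{"linear": [0,0,0],"turn": [0,0,0],"grip": 0},{"linear": [0,0,0],"turn": [0,0,0],"grip": 0}]'

```text
time_s: 11.62
eef_pos: [0.579, 0.0155, 0.0523]
tcp_rot: [-3.142, 0.0, -2.942]
ft_force: [-1.0, 0.0, 0.0]
opening: 0.499
gripper_force: 0.0
```

Call:
move_arm --plan '[{"linear": [0,0,0.03],"turn": [0,0,0],"grip": 0},{"linear": [0,0,0.1],"turn": [0,0,0],"grip": 0},{"linear": [0,0,0.25],"turn": [0,0,0],"grip": 0},{"linear": [0,0,0.5],"turn": [0,0,0],"grip": 0},{"linear": [0,0,0.8],"turn": [0,0,0],"grip": 0},{"linear": [0,0,1.0],"turn": [0,0,0],"grip": 0},{"linear": [0,0,1.0],"turn": [0,0,0],"grip": 0},{"linear": [0,0,1.0],"turn": [0,0,0],"grip": 0}]'

```text
time_s: 12.28
eef_pos: [0.58, 0.0154, 0.154]
tcp_rot: [-3.14, 0.003, -2.942]
ft_force: [0.8, -0.3, -0.4]
opening: 0.496
gripper_force: 0.0
```

Call:
move_arm --plan '[{"linear": [-0.2,0,0.2],"turn": [0,0,0],"grip": 0},{"linear": [-0.5,0,0.4],"turn": [0,0,0],"grip": 0},{"linear": [-0.8,0,0.6],"turn": [0,0,0],"grip": 0},{"linear": [-1.0,0,0.8],"turn": [0,0,0],"grip": 0},{"linear": [-1.0,0,0.8],"turn": [0,0,0],"grip": 0},{"linear": [-1.0,0,0.8],"turn": [0,0,0],"grip": 0},{"linear": [-1.0,0,0.8],"turn": [0,0,0],"grip": 0},{"linear": [-1.0,0,0.8],"turn": [0,0,0],"grip": 0}]'

```text
time_s: 12.95
eef_pos: [0.4787, 0.0156, 0.2303]
tcp_rot: [3.14, -0.003, -2.942]
ft_force: [0.2, -0.2, 0.3]
opening: 0.5
gripper_force: 0.0
```

```bash
python3 - <<'E'
from h import *
np.set_printoptions(precision=4,suppress=True)
s=r.observe(); print(s['time_s'],s['opening'],s['ft_force'])
p,d,P,K,W=cam('top'); q,d2,P2,K2,W2=cam('scene')
c=cv2.resize(q[200:350,300:500],(533,400)); t=cv2.resize(p[110:250,200:460],(743,400))[:,:260]
save('end.png',np.hstack([c,t]))
X=P2[200:350,330:450].reshape(-1,3)
th=np.radians(11.35); Rz=np.array([[np.cos(th),np.sin(th),0],[-np.sin(th),np.cos(th),0],[0,0,1]])
L=(X-[.5797,.0151,0])@Rz.T
g=L[(abs(L[:,1])<.05)&(abs(L[:,0])<.15)&(L[:,2]>.040)]
for a,b in ((.02,.045),(.07,.10),(-.02,.01),(-.075,-.04),(-.13,-.105)):
    k=g[(g[:,0]>a)&(g[:,0]<b)]; 
    if len(k): print(a,b,len(k),k.mean(0),k[:,1].min(),k[:,1].max(),np.median(k[:,2]))
print('extent x',g[:,0].min(),g[:,0].max())
E
```

```text
12.95 0.5001004784336099 [ 0.2204 -0.2248  0.3006]
0.02 0.045 260 [ 0.0347 -0.0019  0.0499] -0.03901811103262967 0.03576506396584786 0.049896753277212214
0.07 0.1 380 [ 0.0833 -0.0035  0.0493] -0.0397006669319512 0.04971450126160203 0.04963832314537375
-0.02 0.01 96 [-0.0052 -0.0031  0.0498] -0.010578382879365971 0.0057814748852443735 0.05026918572404415
-0.075 -0.04 116 [-0.0577 -0.0031  0.0501] -0.011684377293947803 0.009322608130724191 0.050451387434085726
-0.13 -0.105 73 [-0.1167 -0.0032  0.0498] -0.012980671779462287 0.008483790942380286 0.050258600168197276
extent x -0.13027738946679435 0.10124635900272708
```

View pics/end.png

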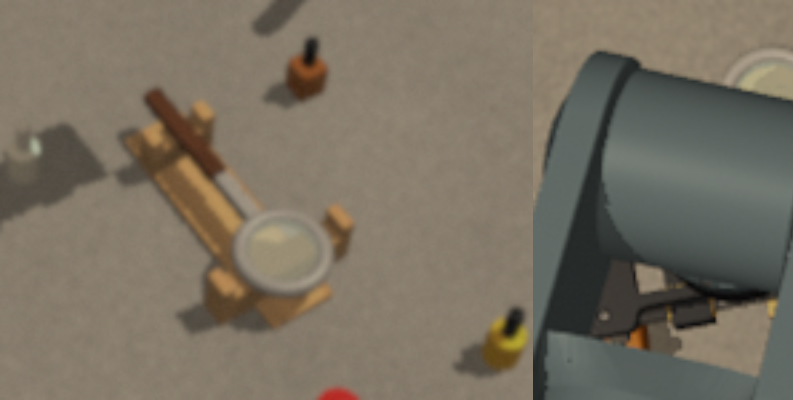

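The end view shows the magnifier lying level on the rest (top at 50 mm): lens on the saddle at (283,252), handle in the notch at (165,125), gripper clear. I make one check of the centring against the cheeks in the same camera, to cancel its calibration bias.

```bash
python3 - <<'E'
from h import *
np.set_printoptions(precision=4,suppress=True)
q,d2,P2,K2,W2=cam('scene')
th=np.radians(11.35); Rz=np.array([[np.cos(th),np.sin(th),0],[-np.sin(th),np.cos(th),0],[0,0,1]])
L=(P2[200:350,330:450].reshape(-1,3)-[.5797,.0151,0])@Rz.T
g=L[(L[:,2]>.044)&(L[:,2]<.06)]
for n,x0,x1,y0,y1 in (('sL',.03,.09,.049,.08),('sR',.03,.09,-.08,-.049),('nL',-.11,-.07,.014,.04),('nR',-.11,-.07,-.04,-.016)):
    k=g[(g[:,0]>x0)&(g[:,0]<x1)&(g[:,1]>y0)&(g[:,1]<y1)]; print(n,len(k),k.min(0),k.max(0)) if len(k) else 0
k=g[(g[:,0]>.02)&(g[:,0]<.11)&(abs(g[:,1]+.002)<.044)&(g[:,2]>.046)]
print(cv2.fitEllipse(cv2.convexHull((k[:,:2]*1000).astype(np.float32))))
E
```

```text
sL 73 [0.0464 0.049  0.0442] [0.0729 0.0632 0.0562]
sR 70 [ 0.047  -0.0668  0.0442] [ 0.0721 -0.0537  0.0575]
nL 52 [-0.0986  0.0159  0.0442] [-0.0741  0.0316  0.056 ]
nR 55 [-0.0987 -0.0351  0.0446] [-0.0762 -0.0199  0.0544]
((60.35157012939453, -1.525651454925537), (79.93234252929688, 81.45404052734375), 75.6103515625)
```

Relative to the saddle centre (59.7, −1.8) the lens is at (60.4, −1.5) mm, so it is centred to within 1 mm.

```bash
python3 -c "
from rig import r
print(r.close_job())"
```

```text
the job is handed in; nothing more can be done
None
```

The larger magnifier lies level on the bamboo rest, lens centred on the saddle to within about 1 mm and handle in the notch; the arm went nowhere near the small magnifier, and I handed the job in after about 13 s of the 43 s allowed.

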